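# Set the press load limit on the notched dial

### The job

On the blue press console, push the big notched dial round with a fingertip in its notch until the red index line on the dial points at the yellow line of the scale (not the blue one) and leave it there. Only then press the green button fully down with a fingertip to store the setting, and let it come back up. Pushing is all it takes, so pick nothing up, and leave the steel specimen, the white dish and the amber jar where they stand.

Things in the scene. Friction and masses are not known exactly. Their poses are not given: they have to be found in the camera images.
- console: Low blue console, 210 (its x) x 360 (its y) x 60 mm high, fixed on the bench and turned by up to 0.3 rad to either side. Origin under its centre, on the bench. The dial is on its top to the left (y +60 mm), the green button to the right (y -125 mm).
- dial_centre (a point): On the dial's upright axis, at its top face, 88.5 mm above the bench. The dial: a level aluminium disc 132 mm across, with a 90 degree wedge, 22 mm deep, cut from its rim in to 30 mm from the axis: the finger notch, open above and at the rim. It turns stiffly (0.12 N m: 2 to 3 N at the notch), has no spring and stays where it is left. Too broad to pinch across.
- dial_index (a point): Outer end of the red index line on the dial's top face, 64 mm from the axis and opposite the notch. The line is 6 mm wide and runs radially.
- notch (a point): Point in the middle of the finger notch, at the level of its floor (66.5 mm above the bench), 50 mm from the axis, exactly opposite the index. It turns with the dial. Push on either side wall of the notch (each about 35 mm from this point) to turn the dial that way.
- dial (a joint): Angle of the dial (rad), growing counter-clockwise seen from above; 0 when the index points to the console's far (+x) side; stops at -2.7 and 2.7. The short way from the start to the yellow line (27 to 153 degrees, either direction) meets no stop.
- yellow_line: The target: a yellow line, 5 x 24 mm, on the fixed black scale ring round the dial (192 mm across, its top 63 mm above the bench). Origin at the line's middle, 81 mm from the dial's axis; its y axis runs along the line (outwards or inwards), its x axis across it. The index is on the line when it points from the axis to this origin.
- blue_line: A blue line like the yellow one, at the opposite side of the scale: not the target. Yellow and blue change places from run to run. The scale's other lines are thin and white, every 15 degrees.
- store_top (a point): Centre of the top of the round green push button (30 mm across) on the same console, 185 mm from the dial's axis. It is pressed straight down.
- store (a joint): Travel of the green button (m): 0 up, 0.006 fully down; a spring brings it back up; fully down takes 5 N.
- specimen_center (a point): Centre of a loose upright steel cylinder, 38 mm across, 76 mm high, on the bench beside the console. Leave it alone.
- dish_center (a point): Centre of a loose white ceramic bowl, 90 mm across, 40 mm high, on the bench. Leave it alone.
- jar_center (a point): Centre of a loose closed amber jar, 56 mm across, 75 mm high, on the bench. Leave it alone.

How it is judged:
On the way, in this order (a step that is already met when the one before it is completed fails the run):
1. the red index rests on the yellow line (x of dial_index in the frame of yellow_line between -0.004 and 0.004 m and horizontal distance between dial_index and yellow_line below 0.03 m and velocity of joint dial between -0.05 and 0.05 rad/s), for 0.3 s.
2. the green button is pressed down with the index on the yellow line (x of dial_index in the frame of yellow_line between -0.004 and 0.004 m and horizontal distance between dial_index and yellow_line below 0.03 m and value of joint store above 0.0045 m), for 0.05 s.
At the end, for the whole second after the job is handed in: The outer end of the red index is within 4 mm, sideways, of the yellow line's middle (on the yellow side), the dial is still, the green button has been pressed at least 4.5 mm after that and is up again, and the three loose things are within 15 mm of where they stood (x of dial_index in the frame of yellow_line between -0.004 and 0.004 m and horizontal distance between dial_index and yellow_line below 0.03 m and velocity of joint dial between -0.03 and 0.03 rad/s and value of joint store below 0.0015 m and distance of each of specimen_center, dish_center, jar_center from where it was at the start of the episode below 0.015 m); the robot touches nothing.
It fails at once if the green button is pressed while the index is off the yellow line (value of joint store above 0.003 m and not (x of dial_index in the frame of yellow_line between -0.006 and 0.006 m and horizontal distance between dial_index and yellow_line below 0.03 m)).
It fails at once if the steel specimen is moved or lifted by more than 15 mm (distance of specimen_center from where it was at the start of the episode above 0.015 m).
It fails at once if the white dish is moved or lifted by more than 15 mm (distance of dish_center from where it was at the start of the episode above 0.015 m).
It fails at once if the amber jar is moved or lifted by more than 15 mm (distance of jar_center from where it was at the start of the episode above 0.015 m).
It also fails if it takes over 48 s, if anything falls off the work surface, if the arm or the gripper's body presses on something with over 40 N, if the wrist force passes 120 N, or if a joint passes its speed limit or range.

### The arm

A 6-joint arm with a two-finger parallel gripper is mounted at the origin on the work surface. World frame = base frame: x ahead of the robot, y to its left, z up, the work surface at z = 0. Lengths are in m, angles in rad, forces in N, time in s.
With the tool pointing down it reaches from about 0.375 to 0.925 m from the base axis. Payload 5.7 kg.
Tool frame: the origin (TCP) lies on the centre line of the jaws, within the pads' length; the fingertips stand ahead of it and the grasp point (between the pads) lies 2 mm behind it (manip.tcp_to_tips is the z of the fingertips in the tool frame, in m); z points along the fingers, y is the line along which they close (so a half turn about z gives the same grasp; the last joint's range is limited). The gripper opens to 88 mm and grips with 3 to 60 N. Pads are 20 mm wide; open, the fingers measure 115 mm over their backs; the gripper's body (75 mm by 178 mm) begins 61 mm behind the grasp point.
Start: joints at [-1.389, 0.359, 1.51, -0, 1.272, -0.115], TCP at [0.175, -0.574, 0.24] pointing down, gripper open.
Joint ranges: [-2.97, 2.97], [-1.01, 2.36], [0.21, 2.38], [-0.96, 4.11], [0.2, 2.71], [-2.98, 2.98]. Speed limits (rad/s): [2.39, 2.39, 3.14, 3.14, 3.14, 3.14].

### API

Orientations are given as [roll, pitch, yaw] about the fixed x, y, z axes, in that order (R = Rz(yaw) Ry(pitch) Rx(roll)).
In Python, from rig import manip gives the robot as it stands.
- The arm moves only by the tool drive_tool, never from a script. Its argument "commands" is a list of rows, each an object with "turn": the turn, a rotation vector about the tool's x, y, z in degrees, a list of three; "xyz": the shift along the tool's x, y, z in m, a list of three; "fingers": the finger opening in m, from 0 to 0.0878. A call has 1 to 5 rows; each row is the pose to reach, as a shift and turn from the pose commanded when the call began, along the tool's axes at that moment; what a row does not reach only later rows make up. A row lasts 1/8 s, in which the tool goes at most 62.5 mm and 10.7 degrees, less where a joint would pass 70% of its speed; a pose out of reach is approached as far as the arm can. A call with a gripper value outside its range is refused whole. The fingers move at their own pace and stop on an object; the grip force is fixed at half the most. Time passes only in rows, so rows that repeat a pose let the fingers close. It gives the time, the measured TCP pose, the force, the opening and the grip force at its end, in the units of the state.
- manip.state(): the state, without advancing time (a new reading comes with each control period).
- manip.grab_frame(name): name is "side" or "top"; returns the picture (384x512x3 uint8, blue, green, red); there is no depth.
- manip.camera_info(name): a dict with "fx", "fy", "cx", "cy" (pixels), "k1" (the pictures are not rectified: a ray, as slopes to the right and down, at radius r is drawn at 1 + k1 r^2 times it, then the intrinsics apply), "R" (3x3) and "t" (3): a world point X has camera coordinates R X + t. Camera axes: x right, y down, z forward; pixel columns grow to the right and rows downward; lengths in m; the calibration is good to about 2 mm. A picture is of the moment at which its call begins. camera_info takes no time and is no camera call.
- manip.job_done(): hands the job in; it is judged then, once.
Trained networks look in the newest picture that a camera, given by its name, has taken for a name from the list of things; names that differ only in an ending like _2 or _b are one class to them, and where a whole thing is asked for, a point or a joint stands for the part that bears it (a point fixed in the world has none). Each returns a list of dicts, best first, with "conf" (0 to 1); they miss things now and then, are a little off and sometimes report something else, mostly with a low value. They report only what shows in the picture. A call takes as long as a camera call.
- manip.look_for(camera, thing): "xyz" ([x, y, z] in m, in world coordinates, good to about 4 mm: the middle of the surface that is visible of it).
- manip.silhouettes(camera, thing): "mask" (384x512 bool, what is visible of it).
- manip.spot_point(camera, thing): "xyz" ([x, y, z] in m, in world coordinates, good to about 4 mm: a listed point, or the origin of a listed thing).
The state is a dict: "time_s": time; "qpos": joint angles; "qvel": joint speeds; "effort": joint torques, N m; "ee_pos": TCP position; "eef_rot": TCP orientation; "ft_force": force on the tool from outside, world axes, zero at the start; "moment": the same for the moment, N m; "grip_width": finger opening in m; "grip_force": force on a finger pad.
Only numpy, scipy, OpenCV 4.12 (cv2) and the standard library are available. Lean on these libraries where they do the work, as an engineer would, in place of code of your own. Each camera call takes 0.05 s, during which the arm holds its last target. There are 200 camera calls.

## Working session

There is one attempt and no reset: what is moved stays moved. The work goes in short steps, Python scripts to look and compute and a tool call to move; the robot and the scene stay as the last step left them, time stands still between calls to the robot, and variables do not carry over. Pictures are saved under pics/ and viewed, at most 10 in all, crops included, and the job is handed in when it is done.

Besides the shell and the picture viewer there is one more tool, called after "Request:" as a command line: name --argument value ..., lists and objects as JSON in quotes. drive_tool: Moves the arm, as the interface text tells. Its arguments: {"type":"object","properties":{"commands":{"type":"array"}},"required":["commands"]}

```bash
mkdir -p pics
cat > h.py <<'E'
import numpy as np, cv2
from rig import manip
from scipy.spatial.transform import Rotation as Ro
def ray_to_z(cam,uv,z):
    c=manip.camera_info(cam);K=np.array([[c['fx'],0,c['cx']],[0,c['fy'],c['cy']],[0,0,1.]])
    p=cv2.undistortPoints(np.array([[uv]],float),K,np.array([c['k1'],0,0,0.]))[0,0]
    R=np.array(c['R']);t=np.array(c['t']);o=-R.T@t;d=R.T@np.array([p[0],p[1],1]);return o+d*(z-o[2])/d[2]
def proj(cam,X):
    c=manip.camera_info(cam);K=np.array([[c['fx'],0,c['cx']],[0,c['fy'],c['cy']],[0,0,1.]])
    return cv2.projectPoints(np.array([X],float),cv2.Rodrigues(np.array(c['R']))[0],np.array(c['t'],float),K,np.array([c['k1'],0,0,0.]))[0][0,0]
E
python3 - <<'E'
from h import *
s=manip.state();print(s['time_s'],s['ee_pos'],s['eef_rot'],manip.tcp_to_tips)
a=[manip.grab_frame(c) for c in("top","side")]
for c,i in zip(("top","side"),a): cv2.imwrite(f"pics/{c}0.png",i)
for n in ["dial_centre","dial_index","notch","yellow_line","blue_line","store_top","specimen_center","dish_center","jar_center","console"]:
  for c in("top","side"):
    r=manip.spot_point(c,n); print(n,c,[(np.round(x['xyz'],3),round(x['conf'],2)) for x in r[:2]])
E
```

```text
0.0 [ 0.17534326 -0.57310749  0.23882244] [-3.13975972e+00 -2.17346179e-04  2.96810533e-01] 0.017
dial_centre top [(array([0.604, 0.088, 0.087]), 0.7), (array([ 0.566, -0.091,  0.08 ]), 0.37)]
dial_centre side [(array([0.605, 0.085, 0.092]), 0.7)]
dial_index top [(array([0.645, 0.04 , 0.088]), 0.78), (array([ 0.729, -0.096,  0.038]), 0.5)]
dial_index side [(array([0.654, 0.036, 0.092]), 0.97)]
notch top [(array([0.57 , 0.116, 0.062]), 0.98)]
notch side [(array([0.57 , 0.118, 0.064]), 0.73), (array([ 0.593,  0.022, -0.005]), 0.37)]
yellow_line top []
yellow_line side [(array([0.65 , 0.152, 0.063]), 0.37)]
blue_line top []
blue_line side []
store_top top [(array([ 0.563, -0.094,  0.078]), 0.43)]
store_top side [(array([ 0.565, -0.096,  0.085]), 0.64)]
specimen_center top [(array([0.639, 0.292, 0.035]), 0.8), (array([0.602, 0.085, 0.089]), 0.4)]
specimen_center side [(array([0.634, 0.29 , 0.038]), 0.93)]
dish_center top [(array([ 0.532, -0.228,  0.019]), 0.85)]
dish_center side [(array([ 0.532, -0.225,  0.021]), 0.67)]
jar_center top [(array([ 0.727, -0.101,  0.035]), 0.67)]
jar_center side [(array([ 0.727, -0.094,  0.035]), 0.89)]
console top [(array([0.593, 0.023, 0.002]), 0.66), (array([ 0.725, -0.098,  0.036]), 0.39)]
console side [(array([ 0.594,  0.023, -0.003]), 0.81)]
```

View pics/top0.png

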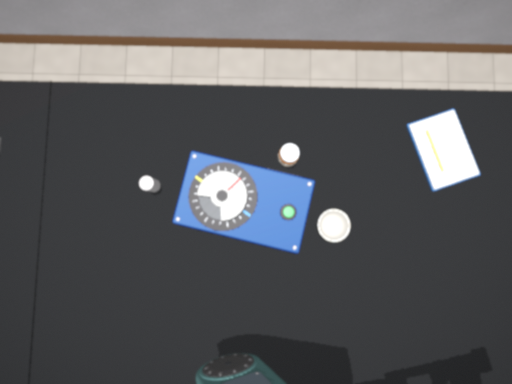

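View pics/side0.png

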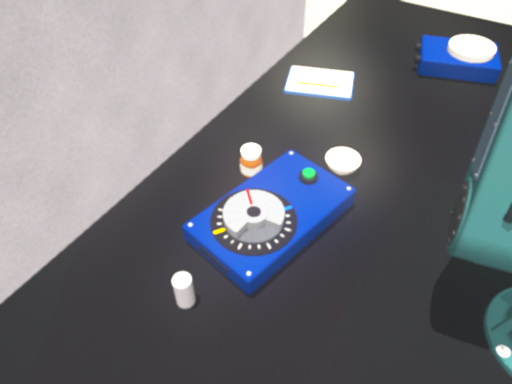

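The top view shows the dial at about (222,196), with the red index pointing up and right, the yellow line at (199,180), the blue line at (247,213) and the green button at (288,212). The side view agrees. Next I'll measure the angles by colour.

```bash
cat >> h.py <<'E'
def blob(img,cam,kind,c0):
    hsv=cv2.cvtColor(img,cv2.COLOR_BGR2HSV);H,S,V=[hsv[...,i].astype(int) for i in range(3)]
    m={'red':((H<8)|(H>172))&(S>90)&(V>90),'yel':(abs(H-29)<9)&(S>90)&(V>110),'blue':(abs(H-101)<7)&(S>120)&(V>150),'green':(abs(H-70)<15)&(S>120)&(V>80)}[kind]
    z={'red':.0885,'green':.08}.get(kind,.063)
    R={'red':(.0,.068),'green':(.15,.22)}.get(kind,(.06,.1))
    P=[]
    for v,u in np.argwhere(m):
        X=ray_to_z(cam,(u,v),z); r=np.hypot(*(X[:2]-c0))
        if R[0]<r<R[1]: P.append([*X[:2],S[v,u]])
    return np.array(P)
def angles(c0,tag=None):
    for cam in("top","side"):
        img=manip.grab_frame(cam)
        if tag: cv2.imwrite(f"pics/{cam}{tag}.png",img)
        for k in('red','yel','blue','green'):
            P=blob(img,cam,k,c0)
            if len(P)==0: print(cam,k,None);continue
            q=np.average(P[:,:2],axis=0,weights=P[:,2]);d=q-c0
            print(cam,k,len(P),np.round(q,4),'r',round(np.hypot(*d),4),'ang',round(np.degrees(np.arctan2(d[1],d[0])),1))
E
python3 - <<'E'
from h import *
angles(np.array([.6045,.0865]))
for n in("notch","dial_index","yellow_line","blue_line","dial_centre"):
  for c in("top","side"):
    r=manip.spot_point(c,n); print(n,c,[(np.round(x['xyz'],4),round(x['conf'],2)) for x in r[:1]])
E
```

```text
top red None
top yel 6 [0.6523 0.1548] r 0.0833 ang 55.0
top blue None
top green None
side red 28 [0.6373 0.0506] r 0.0486 ang -47.6
side yel 59 [0.6527 0.1485] r 0.0786 ang 52.1
side blue 21 [0.559  0.0115] r 0.0877 ang -121.3
side green 117 [ 0.5648 -0.0962] r 0.1869 ang -102.3
notch top [(array([0.5715, 0.1172, 0.0668]), 0.89)]
notch side [(array([0.5726, 0.1184, 0.0641]), 0.6)]
dial_index top [(array([0.6486, 0.0357, 0.0862]), 0.77)]
dial_index side [(array([0.6537, 0.0377, 0.0898]), 0.91)]
yellow_line top []
yellow_line side [(array([0.6469, 0.1501, 0.064 ]), 0.37)]
blue_line top []
blue_line side []
dial_centre top [(array([0.6048, 0.0852, 0.0873]), 0.9)]
dial_centre side [(array([0.6081, 0.0831, 0.0907]), 0.8)]
```

```bash
cat >> h.py <<'E'
def rel(targets):
    "targets: (x,y,z,yaw deg) world -> rows in the tool frame"
    s=manip.state();R0=Ro.from_euler('xyz',s['eef_rot']);p=np.array(s['ee_pos'])
    print('now',s['time_s'],np.round(p,4),np.round(np.degrees(s['eef_rot']),1),np.round(s['ft_force'],1))
    for x,y,z,yaw in targets:
        R=Ro.from_euler('xyz',[180,0,yaw],degrees=True)
        print(np.round(R0.inv().apply(np.array([x,y,z])-p),4).tolist(),np.round(np.degrees((R0.inv()*R).as_rotvec()),1).tolist())
C=np.array([.605,.0855])
def pol(a,r,z,yaw=None):
    a_=np.radians(a);return (C[0]+r*np.cos(a_),C[1]+r*np.sin(a_),z,a-180 if yaw is None else yaw)
E
python3 -c "
from h import *
rel([pol(139,.05,.2)])"
```

```text
now 1.7 [ 0.1754 -0.5738  0.2396] [-180.   -0.   17.] [-0.8 -0.6  0.1]
[0.5771, -0.5472, 0.0397] [-0.0, 0.0, 58.0]
```

Request:
drive_tool --commands '[{"xyz": [0.04, -0.04, 0], "turn": [0, 0, 8], "fingers": 0}, {"xyz": [0.08, -0.08, 0], "turn": [0, 0, 16], "fingers": 0}, {"xyz": [0.12, -0.12, 0], "turn": [0, 0, 24], "fingers": 0}, {"xyz": [0.16, -0.16, 0], "turn": [0, 0, 32], "fingers": 0}, {"xyz": [0.2, -0.2, 0], "turn": [0, 0, 40], "fingers": 0}]'

```text
time_s: 2.33
ee_pos: [0.3089, -0.3225, 0.2399]
eef_rot: [3.141, -0.001, -0.407]
ft_force: [0.7, -0.1, 0.3]
grip_width: 0.0412
grip_force: 0.0
```

```bash
python3 -c "
from h import *
rel([pol(139,.05,.2)])"
```

```text
now 2.325 [ 0.3089 -0.3225  0.2399] [180.   -0.  -23.3] [ 0.7 -0.1  0.3]
[0.063, -0.5071, 0.0398] [0.0, -0.0, 17.7]
```

Request:
drive_tool --commands '[{"xyz": [0.01, -0.06, 0], "turn": [0, 0, 4], "fingers": 0}, {"xyz": [0.02, -0.12, 0], "turn": [0, 0, 8], "fingers": 0}, {"xyz": [0.03, -0.18, 0], "turn": [0, 0, 12], "fingers": 0}, {"xyz": [0.035, -0.24, 0], "turn": [0, 0, 16], "fingers": 0}, {"xyz": [0.04, -0.3, 0.01], "turn": [0, 0, 17.7], "fingers": 0}]'

```text
time_s: 2.95
ee_pos: [0.4638, -0.0619, 0.2305]
eef_rot: [-3.14, -0.003, -0.712]
ft_force: [-0.4, -0.3, -0.7]
grip_width: 0.0005
grip_force: 0.0
```

```bash
python3 -c "
from h import *
rel([pol(139,.05,.2)])"
```

```text
now 2.95 [ 0.4638 -0.0619  0.2305] [-1.799e+02 -1.000e-01 -4.080e+01] [-0.4 -0.3 -0.7]
[-0.0394, -0.2039, 0.0306] [-0.1, -0.1, 0.2]
```

Request:
drive_tool --commands '[{"xyz": [-0.01, -0.05, 0], "turn": [0, 0, 0], "fingers": 0}, {"xyz": [-0.02, -0.1, 0.0], "turn": [0, 0, 0], "fingers": 0}, {"xyz": [-0.03, -0.15, 0.01], "turn": [0, 0, 0], "fingers": 0}, {"xyz": [-0.039, -0.204, 0.05], "turn": [0, 0, 0], "fingers": 0}, {"xyz": [-0.039, -0.204, 0.09], "turn": [0, 0, 0], "fingers": 0}]'

```text
time_s: 3.58
ee_pos: [0.5687, 0.1197, 0.1395]
eef_rot: [-3.138, -0.003, -0.707]
ft_force: [-1.3, -0.8, -0.9]
grip_width: 0.0002
grip_force: 0.0
```

```bash
python3 -c "
from h import *
rel([pol(139,.05,.09)])
for c in('top','side'): cv2.imwrite(f'pics/{c}1.png',manip.grab_frame(c))
a=cv2.imread('pics/side1.png')[140:300,160:380];b=cv2.imread('pics/top1.png')[130:260,160:340]
cv2.imwrite('pics/c1.png',np.hstack([cv2.resize(a,(400,300)),cv2.resize(b,(400,300))]))
"
```

```text
now 3.575 [0.5687 0.1197 0.1395] [-179.8   -0.2  -40.5] [-1.3 -0.8 -0.9]
[-0.0003, 0.0022, 0.0495] [-0.2, -0.2, 0.5]
```

View pics/c1.png

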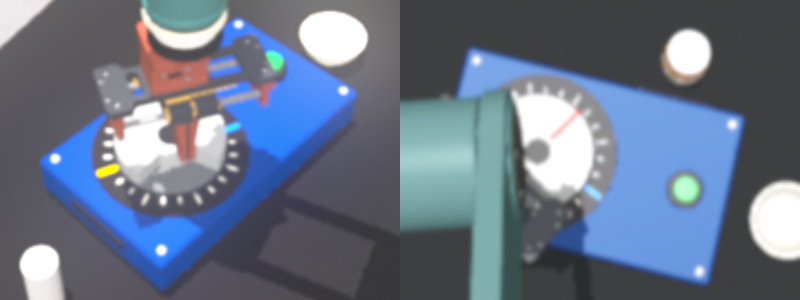

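The fingertips are over the notch, so I'll lower them and start pushing counter-clockwise.

Request:
drive_tool --commands '[{"xyz": [0, 0.002, 0.03], "turn": [0, 0, 0], "fingers": 0}, {"xyz": [0, 0.002, 0.049], "turn": [0, 0, 0], "fingers": 0}, {"xyz": [0, 0.002, 0.049], "turn": [0, 0, 0], "fingers": 0}]'

```text
time_s: 4.05
ee_pos: [0.5637, 0.1144, 0.0909]
eef_rot: [3.14, 0.001, -0.711]
ft_force: [1.2, -0.6, -0.5]
grip_width: 0.0004
grip_force: 0.0
```

```bash
python3 -c "
from h import *
rel([pol(139+a,.05,.09) for a in (6,12,18,24,30)])"
```

```text
now 4.05 [0.5637 0.1144 0.0909] [ 1.799e+02  1.000e-01 -4.070e+01] [ 1.2 -0.6 -0.5]
[0.0004, 0.0, 0.0009] [0.1, 0.1, -5.7]
[0.0012, 0.0052, 0.0009] [0.1, 0.1, -11.7]
[0.0025, 0.0102, 0.0009] [0.1, 0.1, -17.7]
[0.0044, 0.0151, 0.0009] [0.1, 0.1, -23.7]
[0.0067, 0.0198, 0.0009] [0.0, 0.1, -29.7]
```

Request:
drive_tool --commands '[{"xyz": [0, 0, 0.001], "turn": [0, 0, -6], "fingers": 0}, {"xyz": [0.001, 0.005, 0.001], "turn": [0, 0, -12], "fingers": 0}, {"xyz": [0.0025, 0.01, 0.001], "turn": [0, 0, -18], "fingers": 0}, {"xyz": [0.0045, 0.015, 0.001], "turn": [0, 0, -24], "fingers": 0}, {"xyz": [0.0065, 0.02, 0.001], "turn": [0, 0, -30], "fingers": 0}]'

```text
time_s: 4.68
ee_pos: [0.5576, 0.0957, 0.0921]
eef_rot: [-3.14, -0.003, -0.184]
ft_force: [1.1, 3.4, 0.4]
grip_width: 0.0002
grip_force: 1.8
```

```bash
python3 -c "
from h import *
rel([pol(169+a,.05,.09) for a in (8,16,24,32,40)])
angles(C)"
```

```text
now 4.675 [0.5576 0.0957 0.0921] [-179.9   -0.2  -10.5] [1.1 3.4 0.4]
[-0.0011, 0.0079, 0.002] [-0.1, -0.2, -7.5]
[0.0003, 0.0148, 0.002] [-0.1, -0.2, -15.5]
[0.0026, 0.0213, 0.002] [-0.1, -0.2, -23.5]
[0.0058, 0.0275, 0.002] [-0.0, -0.2, -31.5]
[0.0099, 0.0332, 0.002] [-0.0, -0.2, -39.5]
top red None
top yel 5 [0.6521 0.1538] r 0.083 ang 55.4
top blue 1 [0.6388 0.1789] r 0.0993 ang 70.1
top green None
side red 465 [0.596  0.0706] r 0.0174 ang -121.1
side yel 60 [0.6526 0.1481] r 0.0787 ang 52.8
side blue 14 [0.5599 0.0129] r 0.0855 ang -121.8
side green 43 [ 0.5601 -0.1025] r 0.1933 ang -103.4
```

Request:
drive_tool --commands '[{"xyz": [-0.001, 0.008, 0.001], "turn": [0, 0, -7.5], "fingers": 0}, {"xyz": [0.0005, 0.015, 0.001], "turn": [0, 0, -15.5], "fingers": 0}, {"xyz": [0.0025, 0.0215, 0.001], "turn": [0, 0, -23.5], "fingers": 0}, {"xyz": [0.006, 0.0275, 0.001], "turn": [0, 0, -31.5], "fingers": 0}, {"xyz": [0.01, 0.033, 0.001], "turn": [0, 0, -39.5], "fingers": 0}]'

```text
time_s: 5.4
ee_pos: [0.5599, 0.0617, 0.0902]
eef_rot: [-3.141, -0.0, 0.504]
ft_force: [-2.8, 2.8, 3.4]
grip_width: 0.0007
grip_force: 1.9
```

```bash
python3 -c "
from h import *
rel([pol(209+a,.05,.09) for a in (8,16,24,32,40)])
print([manip.spot_point(c,n)[:1] for c in ('top','side') for n in ('dial_index','notch') if manip.grab_frame(c) is not None])"
```

```text
now 5.4 [0.5599 0.0617 0.0902] [-180.    -0.    28.9] [-2.8  2.8  3.4]
[0.0015, 0.008, 0.0002] [-0.0, -0.0, -8.1]
[0.003, 0.0149, 0.0002] [-0.0, -0.0, -16.1]
[0.0054, 0.0214, 0.0002] [-0.0, -0.0, -24.1]
[0.0087, 0.0276, 0.0002] [-0.0, -0.0, -32.1]
[0.0128, 0.0332, 0.0001] [-0.0, -0.0, -40.1]
[[{'xyz': [0.6682, 0.0795, 0.0885], 'conf': 0.55}], [], [{'xyz': [0.6731, 0.0808, 0.087], 'conf': 0.62}], [{'xyz': [0.5568, 0.0861, 0.0647], 'conf': 0.58}]]
```

Request:
drive_tool --commands '[{"xyz": [0.0015, 0.008, 0], "turn": [0, 0, -8], "fingers": 0}, {"xyz": [0.003, 0.015, 0], "turn": [0, 0, -16], "fingers": 0}, {"xyz": [0.0055, 0.0215, 0], "turn": [0, 0, -24], "fingers": 0}, {"xyz": [0.0085, 0.0275, 0], "turn": [0, 0, -32], "fingers": 0}, {"xyz": [0.013, 0.033, 0], "turn": [0, 0, -40], "fingers": 0}]'

```text
time_s: 6.42
ee_pos: [0.5853, 0.0384, 0.0883]
eef_rot: [-3.138, 0.002, 1.205]
ft_force: [-3.6, -2.0, 2.6]
grip_width: 0.0004
grip_force: 2.2
```

```bash
python3 -c "
from h import *
rel([pol(249+a,.05,.09) for a in (3,6,9,12)])
for c in('top','side'): cv2.imwrite(f'pics/{c}2.png',manip.grab_frame(c))
print([manip.spot_point(c,n)[:1] for c in ('top','side') for n in ('dial_index','yellow_line','dial_centre')])
a=cv2.imread('pics/side2.png')[175:265,195:315];b=cv2.imread('pics/top2.png')[155:235,175:282]
cv2.imwrite('pics/c2.png',np.hstack([cv2.resize(a,(400,300),interpolation=2),cv2.resize(b,(400,300),interpolation=2)]))
"
```

```text
now 6.425 [0.5853 0.0384 0.0883] [-1.798e+02  1.000e-01  6.900e+01] [-3.6 -2.   2.6]
[0.0011, 0.0041, -0.0017] [-0.2, 0.1, -3.0]
[0.0013, 0.0067, -0.0018] [-0.2, 0.1, -6.0]
[0.0017, 0.0093, -0.0018] [-0.2, 0.1, -9.0]
[0.0022, 0.0119, -0.0018] [-0.2, 0.1, -12.0]
[[], [{'xyz': [0.6385, 0.2926, 0.0359], 'conf': 0.42}], [], [{'xyz': [0.6585, 0.1213, 0.0878], 'conf': 0.56}], [{'xyz': [0.6458, 0.1506, 0.0649], 'conf': 0.4}], [{'xyz': [0.6071, 0.0865, 0.0895], 'conf': 0.71}]]
```

View pics/c2.png

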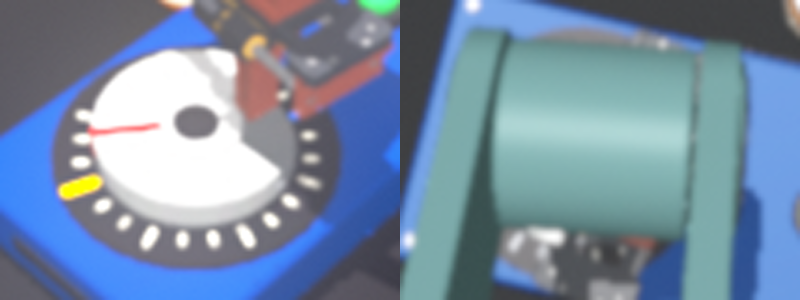

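The side view shows the red index at (90,132) in the crop, still about 15–20° short of the yellow line at (80,187). The arm hides the dial in the top view, so I'll measure from the side image.

```bash
cat >> h.py <<'E'
def sidefit(img):
    hsv=cv2.cvtColor(img,cv2.COLOR_BGR2HSV);H,S,V=[hsv[...,i].astype(int) for i in range(3)]
    out={}
    for k,m,z,(r0,r1) in(('red',((H<10)|(H>170))&(S>70)&(V>90),.0885,(.02,.068)),('yel',(abs(H-29)<9)&(S>80)&(V>90),.063,(.06,.1)),('hub',V<110,.0885,(0,.016)),('blue',(abs(H-101)<6)&(S>100)&(V>150),.063,(.06,.1))):
        P=[];W=[]
        for v,u in np.argwhere(m):
            X=ray_to_z('side',(u,v),z)[:2];d=X-C
            if r0<np.hypot(*d)<r1 and (k!='red' or d@[.6,.8]>-.2*np.hypot(*d)): P.append(X);W.append(S[v,u] if k!='hub' else 255-V[v,u])
        if len(P)<4: continue
        P=np.array(P);q=np.average(P,axis=0,weights=W);e=np.linalg.eigh(np.cov(P.T,aweights=W));d=e[1][:,1];d=d*np.sign(d@(q-C));a=q-C
        print(k,len(P),np.round(q,4),'r',round(np.hypot(*a),4),'ang',round(np.degrees(np.arctan2(a[1],a[0])),1),'dir',round(np.degrees(np.arctan2(d[1],d[0])),1),'off',round(d[0]*a[1]-d[1]*a[0],4))
E
python3 -c "
from h import *
for f in('side0','side2'):
  print(f);sidefit(cv2.imread(f'pics/{f}.png'))"
```

```text
side0
red 23 [0.6398 0.049 ] r 0.0505 ang -46.4 dir -46.8 off 0.0004
yel 57 [0.6527 0.1485] r 0.079 ang 52.9 dir 55.1 off -0.0031Traceback (most recent call last):
  File "<string>", line 4, in <module>
    print(f);sidefit(cv2.imread(f'pics/{f}.png'))
             ~~~~~~~^^^^^^^^^^^^^^^^^^^^^^^^^^^^^
  File "h.py", line 46, in sidefit
    X=ray_to_z('side',(u,v),z)[:2];d=X-C
      ~~~~~~~~^^^^^^^^^^^^^^^^
  File "h.py", line 5, in ray_to_z
    c=manip.camera_info(cam);K=np.array([[c['fx'],0,c['cx']],[0,c['fy'],c['cy']],[0,0,1.]])
ValueError: time passes only in moves, steps and waits
```

```bash
sed -i 's/manip\.camera_info(cam)/info(cam)/; /^from rig/a import functools\ninfo=functools.lru_cache(None)(lambda c: manip.camera_info(c))' h.py
python3 -c "
from h import *
for f in('side0','side2'):
  print(f);sidefit(cv2.imread(f'pics/{f}.png'))"
```

```text
side0
red 23 [0.6398 0.049 ] r 0.0505 ang -46.4 dir -46.8 off 0.0004
yel 57 [0.6527 0.1485] r 0.079 ang 52.9 dir 55.1 off -0.0031
hub 72 [0.6067 0.0816] r 0.0043 ang -66.4 dir 8.5 off -0.0041
blue 20 [0.5588 0.0117] r 0.0871 ang -122.0 dir -121.8 off -0.0004
side2
red 27 [0.6444 0.1121] r 0.0475 ang 34.0 dir 39.1 off -0.0043
yel 59 [0.6527 0.1485] r 0.079 ang 52.9 dir 56.2 off -0.0045
```

Request:
drive_tool --commands '[{"xyz": [0.0003, 0.0035, 0], "turn": [0, 0, -4], "fingers": 0}, {"xyz": [0.0007, 0.007, 0], "turn": [0, 0, -8], "fingers": 0}, {"xyz": [0.0011, 0.0105, 0], "turn": [0, 0, -12], "fingers": 0}, {"xyz": [0.0011, 0.0105, 0], "turn": [0, 0, -12], "fingers": 0}, {"xyz": [0.0011, 0.0105, 0], "turn": [0, 0, -12], "fingers": 0}]'

```text
time_s: 7.45
ee_pos: [0.5972, 0.0361, 0.0885]
eef_rot: [-3.141, 0.0, 1.409]
ft_force: [-2.4, -2.5, -2.2]
grip_width: 0.0008
grip_force: 1.4
```

```bash
sed -i 's/^C=.*/C=np.array([.6067,.0816])/' h.py
python3 -c "
from h import *
rel([]);i=manip.grab_frame('side');cv2.imwrite('pics/side3.png',i);sidefit(i)"
```

```text
now 7.45 [0.5972 0.0361 0.0885] [-180.     0.    80.7] [-2.4 -2.5 -2.2]
red 29 [0.636  0.1198] r 0.0481 ang 52.6 dir 53.3 off -0.0006
yel 57 [0.6527 0.1486] r 0.0813 ang 55.5 dir 55.2 off 0.0004
blue 10 [0.5613 0.0147] r 0.0809 ang -124.2 dir -125.8 off 0.0023
```

Request:
drive_tool --commands '[{"xyz": [0, 0.001, 0], "turn": [0, 0, -1], "fingers": 0}, {"xyz": [0, 0.002, 0], "turn": [0, 0, -2], "fingers": 0}, {"xyz": [0, 0.002, 0], "turn": [0, 0, -2], "fingers": 0}]'

```text
time_s: 7.88
ee_pos: [0.5994, 0.0358, 0.0886]
eef_rot: [-3.141, -0.0, 1.445]
ft_force: [-3.7, -1.3, -2.2]
grip_width: 0.0006
grip_force: 1.5
```

```bash
python3 -c "
from h import *
rel([]);i=manip.grab_frame('side');cv2.imwrite('pics/side4.png',i);sidefit(i)
cv2.imwrite('pics/c4.png',cv2.resize(i[175:265,195:315],(800,600),interpolation=2))"
```

```text
now 7.875 [0.5994 0.0358 0.0886] [-180.    -0.    82.8] [-3.7 -1.3 -2.2]
red 28 [0.6342 0.1211] r 0.0482 ang 55.2 dir 56.0 off -0.0007
yel 55 [0.6528 0.1486] r 0.0813 ang 55.5 dir 57.0 off -0.0021
blue 10 [0.5612 0.0146] r 0.0809 ang -124.2 dir -125.8 off 0.0023
```

View pics/c4.png

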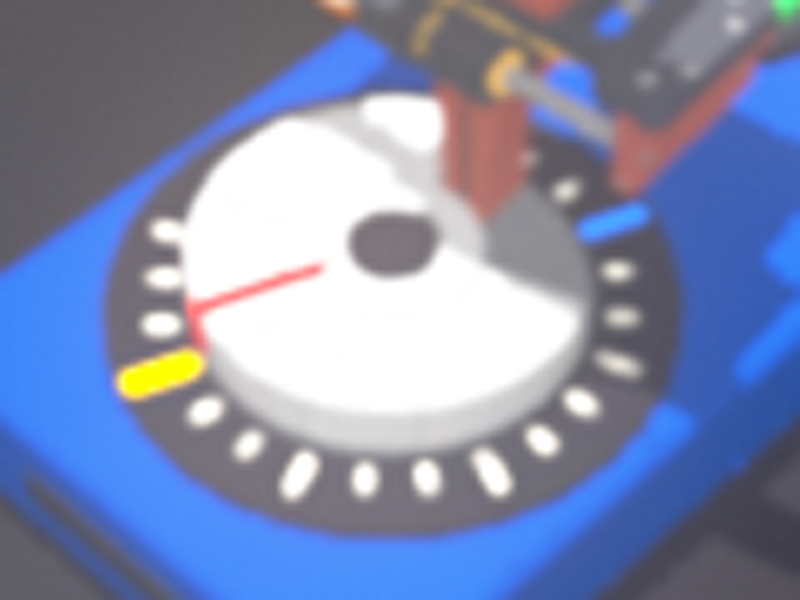

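The index now lines up with the yellow line: the red mark on the dial's side at (203,340) meets the yellow line's inner end at (200,362). I'll back off the wall, lift, and check again.

Request:
drive_tool --commands '[{"xyz": [0, -0.008, 0], "turn": [0, 0, 0], "fingers": 0}, {"xyz": [0, -0.008, -0.02], "turn": [0, 0, 0], "fingers": 0}, {"xyz": [0, -0.008, -0.06], "turn": [0, 0, 0], "fingers": 0}, {"xyz": [0, -0.008, -0.06], "turn": [0, 0, 0], "fingers": 0}]'

```text
time_s: 8.43
ee_pos: [0.5949, 0.0369, 0.1524]
eef_rot: [3.133, -0.001, 1.445]
ft_force: [0.5, 0.4, -0.1]
grip_width: 0.0006
grip_force: 0.0
```

```bash
python3 -c "
from h import *
i=manip.grab_frame('side');sidefit(i)
for c in('top','side'):
  r=manip.spot_point(c,'store_top');print([(np.round(x['xyz'],4),x['conf']) for x in r[:2]])
rel([(.5645,-.0955,.13,75)])"
```

```text
red 29 [0.6339 0.1208] r 0.0477 ang 55.2 dir 55.7 off -0.0004
yel 56 [0.6529 0.1486] r 0.0814 ang 55.4 dir 56.1 off -0.0009
blue 10 [0.5612 0.0146] r 0.0809 ang -124.2 dir -125.8 off 0.0023
[(array([ 0.562 , -0.0938,  0.0793]), 0.51)]
[(array([ 0.5347, -0.2271,  0.0215]), 0.59), (array([ 0.5648, -0.094 ,  0.0849]), 0.4)]
now 8.575 [0.5914 0.0369 0.1484] [180.   -0.   82.8] [-0.3  0.1 -0.3]
[-0.1347, -0.0101, 0.0184] [0.0, -0.0, 7.8]
```

Request:
drive_tool --commands '[{"xyz": [-0.045, -0.004, 0], "turn": [0, 0, 0], "fingers": 0}, {"xyz": [-0.09, -0.008, 0], "turn": [0, 0, 0], "fingers": 0}, {"xyz": [-0.1345, -0.0115, 0.01], "turn": [0, 0, 0], "fingers": 0}, {"xyz": [-0.1345, -0.0115, 0.03], "turn": [0, 0, 0], "fingers": 0}, {"xyz": [-0.1345, -0.0115, 0.03], "turn": [0, 0, 0], "fingers": 0}]'

```text
time_s: 9.2
ee_pos: [0.5611, -0.0952, 0.1163]
eef_rot: [-3.137, -0.001, 1.444]
ft_force: [-0.7, 0.7, -0.1]
grip_width: 0.0008
grip_force: 0.0
```

```bash
python3 -c "
from h import *
rel([(.563,-.095,.1,82.8)])
for c in('top','side'): cv2.imwrite(f'pics/{c}5.png',manip.grab_frame(c))
a=cv2.imread('pics/side5.png')[130:265,195:375];b=cv2.imread('pics/top5.png')[145:265,180:340]
cv2.imwrite('pics/c5.png',np.hstack([cv2.resize(a,(400,300),interpolation=2),cv2.resize(b,(400,300),interpolation=2)]))"
```

```text
now 9.2 [ 0.5611 -0.0952  0.1163] [-1.797e+02 -1.000e-01  8.270e+01] [-0.7  0.7 -0.1]
[0.0004, 0.0019, 0.0163] [-0.3, -0.1, -0.1]
```

View pics/c5.png

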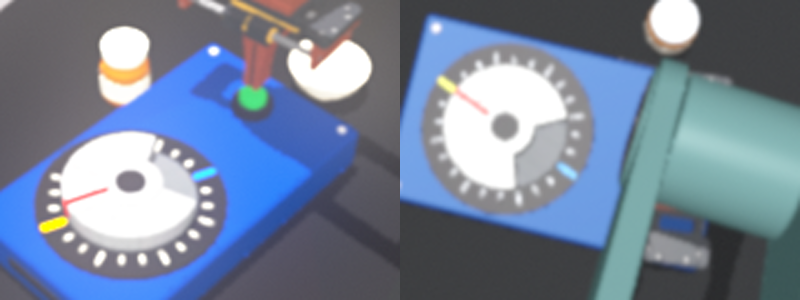

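Both views show the index on yellow and the fingertip above the green button. Pressing it in small steps.

Request:
drive_tool --commands '[{"xyz": [0, 0.002, 0.012], "turn": [0, 0, 0], "fingers": 0}, {"xyz": [0, 0.002, 0.016], "turn": [0, 0, 0], "fingers": 0}, {"xyz": [0, 0.002, 0.019], "turn": [0, 0, 0], "fingers": 0}, {"xyz": [0, 0.002, 0.019], "turn": [0, 0, 0], "fingers": 0}]'

```text
time_s: 9.8
ee_pos: [0.5652, -0.0953, 0.0996]
eef_rot: [-3.141, -0.0, 1.445]
ft_force: [0.5, -0.5, 0.4]
grip_width: 0.0006
grip_force: 0.0
```

Request:
drive_tool --commands '[{"xyz": [0, 0, 0.002], "turn": [0, 0, 0], "fingers": 0}, {"xyz": [0, 0, 0.004], "turn": [0, 0, 0], "fingers": 0}, {"xyz": [0, 0, 0.004], "turn": [0, 0, 0], "fingers": 0}]'

```text
time_s: 10.18
ee_pos: [0.5653, -0.0955, 0.0958]
eef_rot: [3.141, -0.0, 1.445]
ft_force: [-0.5, 1.5, 3.2]
grip_width: 0.0002
grip_force: 1.7
```

Request:
drive_tool --commands '[{"xyz": [0, 0, 0.002], "turn": [0, 0, 0], "fingers": 0}, {"xyz": [0, 0, 0.004], "turn": [0, 0, 0], "fingers": 0}, {"xyz": [0, 0, 0.004], "turn": [0, 0, 0], "fingers": 0}]'

```text
time_s: 10.55
ee_pos: [0.5654, -0.0955, 0.0931]
eef_rot: [3.141, -0.0, 1.445]
ft_force: [-3.3, 1.8, 16.1]
grip_width: 0.0005
grip_force: 8.4
```

16 N is well past the 5 N needed, so the button is at its stop. Lifting off.

Request:
drive_tool --commands '[{"xyz": [0, 0, -0.01], "turn": [0, 0, 0], "fingers": 0}, {"xyz": [0, 0, -0.04], "turn": [0, 0, 0], "fingers": 0}, {"xyz": [0, 0, -0.09], "turn": [0, 0, 0], "fingers": 0}, {"xyz": [0, 0, -0.13], "turn": [0, 0, 0], "fingers": 0}, {"xyz": [0, 0, -0.13], "turn": [0, 0, 0], "fingers": 0}]'

```text
time_s: 11.18
ee_pos: [0.5674, -0.0965, 0.2248]
eef_rot: [3.135, 0.001, 1.445]
ft_force: [0.4, 0.9, 0.1]
grip_width: 0.0006
grip_force: 0.0
```

```bash
python3 -c "
from h import *
rel([])
i=manip.grab_frame('side');sidefit(i);manip.grab_frame('top')
for n in('specimen_center','dish_center','jar_center'):
  print(n,[np.round(x['xyz'],3) for x in manip.spot_point('side',n)[:1]])
cv2.imwrite('pics/c6.png',cv2.resize(i[130:310,155:395],(800,600),interpolation=2))"
```

```text
now 11.175 [ 0.5674 -0.0965  0.2248] [1.796e+02 1.000e-01 8.280e+01] [0.4 0.9 0.1]
red 27 [0.6343 0.1214] r 0.0484 ang 55.2 dir 55.8 off -0.0005
yel 58 [0.6528 0.1485] r 0.0812 ang 55.4 dir 56.1 off -0.0009
blue 20 [0.5601 0.0136] r 0.0825 ang -124.4 dir -118.5 off -0.0085
specimen_center [array([0.634, 0.291, 0.038])]
dish_center [array([ 0.532, -0.226,  0.022])]
jar_center [array([ 0.722, -0.095,  0.038])]
```

View pics/c6.png

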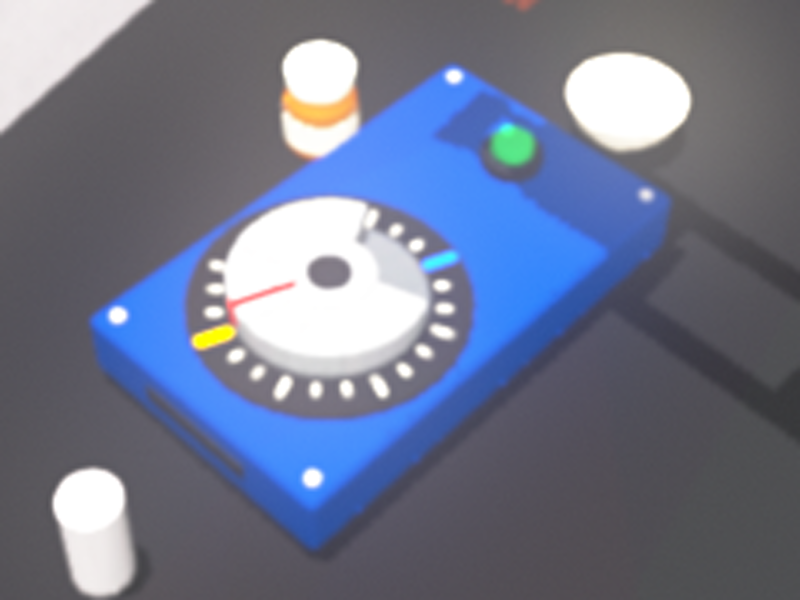

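The picture shows the index on yellow (232,305 to 213,337), the button up at (512,145), and the specimen, dish and jar where they started. Handing in.

```bash
python3 -c "
from rig import manip
print(manip.job_done())"
```

```text
the job is handed in; nothing more can be done
None
```

I turned the dial's red index onto the yellow line (within about 0.5° by camera), then pressed the green button to its stop (16 N) and let it come back up; the specimen, dish and jar still stand where they were, and the job is handed in (no verdict was returned).

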